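Open the yarn winder's gear box

TASK

The yarn winder's gears need looking at: undo both captive thumbscrews on the red cover of the drive box, turning each anticlockwise nearly half a turn, about to its stop, then slide the cover out from under the steel lip that holds one edge, lift it off and lay it squarely on the wooden rest with its screws hanging between the two rails. Do not force the cover up before both screws are undone, set it down gently, let go of it, and leave the other things on the table where they are.

Things in the scene. Friction and masses are not known exactly. Their poses are not given: they have to be found in the camera images.
- drive_box: Grey open box fixed to the table, 132 (x) x 248 (y) mm, rim for the cover at 70 mm. Origin: centre of underside. On its -x side a dark steel lip, top 85 mm high, reaches 8 mm over the cover's edge with 2.5 mm of air. Along +x, x = 60 to 140 mm, a blue yarn package, top 64 mm. Cheeks at its ends (y = +-121 mm, top 77 mm) let the cover slide only along x. Its +x end points away from the lip.
- cover: Loose red plate 126 (x) x 234 (y) x 6 mm, 0.4 to 0.75 kg with handle and screws. Origin: centre of its underside; seated at x = y = 0, z = 70 mm of the box, axes along the box's, 1.5 mm of play. Shanks hang 22 mm below it within 28 mm of x = 0. Once both screws are undone it slides to the box's +x, meets a hard stop at about 15 mm and can be lifted from 8 mm on; before, it moves only 2 or 3 mm.
- cover_handle (a point): Grip point of the black bridge handle on the cover's middle: a bar 60 mm along the cover's y, 14 mm thick along x and 10 mm high on two feet, its top 42 mm above the plate's underside; this point lies 34 mm above the underside (28 mm above the plate's upper face). Its axes are those of the cover.
- screw_left (a joint): Turn of the thumbscrew at y = +78 mm of the cover, rad, positive anticlockwise seen from above. 0: done up; 2.8: hard stop (0.45 of a turn), too far for one grasp; a tongue under the plate comes free of its bracket at about 2.45. Starts at 0 to 0.35. It does not rise as it turns, takes about 0.12 N m and stays where it is left.
- screw_left_grip (a point): Middle of screw_left's black wing, on the screw's axis, 26.5 mm above the plate's underside. Wing: 56 mm long (its own x, turning with the screw; along the cover's +x at joint 0), 14 mm thick (y), 24 mm high, top 38.5 mm above the plate's underside, lower edge 8.5 mm above the plate's top, on a brass boss. A white mark on top shows its +x end.
- screw_right (a joint): The same for the thumbscrew at y = -78 mm of the cover.
- screw_right_grip (a point): Middle of the wing of the thumbscrew at y = -78 mm of the cover, measured as for screw_left_grip.
- rest: Fixed wooden rest, base board 130 (x) x 250 (y) x 10 mm with two rails along its y at x = +-51 mm, each 14 mm wide, 250 mm long; rail tops 50 mm above the table, clear gap 88 mm. Origin: centre of its underside. The cover belongs on the rails centred, its y along the rest's y (either way round), plate underside at 50 mm.
- jar: Bystander: small glass jar with brass lid, 44 mm across, 55 mm high. Origin: centre of its underside.
- oil: Bystander: yellow bottle 38 mm across, 100 mm high. Origin: centre of its underside.
- cone_red: Bystander: red cone of yarn, 90 mm across, 170 mm high, upright. Origin: centre of its underside.
- cone_blue: Bystander: blue cone of yarn, as the red one.
- cone_green: Bystander: green cone of yarn, as the red one.
- mug: Bystander: blue mug 84 mm across, 95 mm high. Origin: centre of its underside.
- screwdriver: Bystander: screwdriver lying on the table, not needed.

How it is judged:
On the way, in this order (a step that is already met when the one before it is completed fails the run):
1. one thumbscrew is undone (past 2.45 rad) with the cover still down on the box (value of joint any of screw_left, screw_right above 2.45 rad and z of cover in the frame of drive_box below 0.08 m), for 0.1 s.
2. both thumbscrews are undone with the cover still down on the box (value of joint each of screw_left, screw_right above 2.45 rad and z of cover in the frame of drive_box below 0.08 m), for 0.1 s.
3. the cover is lifted clear of the box (30 mm or more above its rim) (z of cover in the frame of drive_box above 0.1 m), for 0.1 s.
At the end, for the whole second after the job is handed in: The cover lies level (within 0.06 rad), right side up, on both rails of the rest, its middle within 13 mm across and 25 mm along the rails and within 0.12 rad of square, both screws still undone (past 2.3 rad), released and at rest (x of cover in the frame of rest between -0.013 and 0.013 m and y of cover in the frame of rest between -0.025 and 0.025 m and z of cover in the frame of rest between 0.046 and 0.054 m and angle between cover's own z axis and vertical below 0.06 rad and angle between the y axis of cover and the y axis of rest, either way round below 0.12 rad and value of joint each of screw_left, screw_right above 2.3 rad and linear speed of cover below 0.02 m/s and contact force between the fingers and cover below 0.1 N); the robot touches nothing.
It fails at once if the cover is forced up before both screws are undone (z of cover in the frame of drive_box above 0.08 m and value of joint any of screw_left, screw_right below 2.2 rad).
It fails at once if the cover strikes the rest hard (over 60 N) (contact force between cover and rest above 60 N).
It fails at once if a bystander is moved more than 30 mm (distance of any of jar, oil, cone_red, cone_blue, cone_green, mug, screwdriver from where it was at the start of the episode above 0.03 m).
It also fails if it takes over 72 s, if anything falls off the work surface, if the arm or the gripper's body presses on something with over 40 N, if the wrist force passes 120 N, or if a joint passes its speed limit or range.

ROBOT

A 7-joint arm with a two-finger parallel gripper is mounted at the origin on the work surface. World frame = base frame: x ahead of the robot, y to its left, z up, the work surface at z = 0. Lengths are in m, angles in rad, forces in N, time in s.
With the tool pointing down it reaches from about 0.4 to 0.85 m from the base axis. Payload 10.4 kg.
Tool frame: the origin (TCP) lies on the centre line of the jaws, within the pads' length; the fingertips stand r.finger_overhang ahead of it and the grasp point (between the pads) lies 5 mm behind it (r.finger_overhang is the distance from the TCP to the fingertips, in m); z points along the fingers, y is the line along which they close (so a half turn about z gives the same grasp; the last joint's range is limited). The gripper opens to 87 mm and grips with 3 to 60 N. Pads are 19 mm wide; open, the fingers measure 117 mm over their backs; the gripper's body (75 mm by 190 mm) begins 51 mm behind the grasp point.
Start: joints at [1.092, 0.332, -0.065, 1.46, 0.022, 1.35, -0.088], TCP at [0.275, -0.561, 0.237] pointing down, gripper open.
Joint ranges: [-2.6, 2.6], [-0.5, 2.12], [-1.47, 1.34], [0.16, 2.42], [-1.27, 4.41], [0.06, 2.06], [-2.6, 2.6]. Speed limits (rad/s): [2.22, 2.22, 2.79, 2.79, 3.14, 3.14, 3.14].

INTERFACE

Orientations are given as a unit quaternion [x, y, z, w].
In Python, from bench import read_state, viewer, r gives the robot as it stands.
- The arm moves only by the tool carry_out, never from a script. Its argument "moves" is a list of rows, each a list of 6 numbers: the shift along the tool's x, y, z in units of 40 mm (1.0 is 40 mm), then the turn, a rotation vector about the tool's x, y, z in units of 8 degrees (1.0 is 8 degrees). A call has 1 to 20 rows; each row shifts and turns the commanded pose from where the row before left it, along the tool's axes as they then stand; what a row does not reach is not made up. A row lasts 1/8 s, in which the tool goes at most 62.5 mm and 10.7 degrees, less where a joint would pass 70% of its speed; a pose out of reach is approached as far as the arm can. A call is refused whole if a number of a shift passes 1 or a number of a turn 1, either way. A call with a gripper value outside its range is refused whole. "fingers" is the finger opening in mm, from 0 to 87, set as the call begins (left out, the last holds). The fingers move at their own pace and stop on an object; "force" is the grip in N (left out, the last holds). Time passes only in rows, so rows that do not move let the fingers close. It gives the time, the measured TCP pose, the force, the opening and the grip force at its end, in the units of the state.
- read_state(): the state, without advancing time (a new reading comes with each control period).
- viewer.camera(name): name is "scene" or "side" or "wrist"; returns a dict with "pixels" (384x512x3 uint8, red, green, blue), "range_z" (384x512 float32, m along the optical axis (not along the pixel's ray), 0 where there is no reading), "fx", "fy", "cx", "cy" (pixels), "xyz" and "orientation" of the camera in the world. Camera axes: x right, y down, z forward; pixel columns grow to the right and rows downward; lengths in m; the calibration is good to about 2 mm. A picture is of the moment at which its call begins.
- r.close_job(): hands the job in; it is judged then, once.
The state is a dict: "time": time; "joint_positions": joint angles; "joint_vel": joint speeds; "joint_torque": joint torques, N m; "ee_pos": TCP position; "eef_rot": TCP orientation; "ft_force": force on the tool from outside, world axes, zero at the start; "torque": the same for the moment, N m; "width": finger opening in m; "grip_force": force on a finger pad.
Only numpy, scipy, OpenCV 4.12 (cv2) and the standard library are available. Lean on these libraries where they do the work, as an engineer would, in place of code of your own. Each camera call takes 0.05 s, during which the arm holds its last target. There are 200 camera calls.

## Working session

There is one attempt and no reset: what is moved stays moved. The work goes in short steps, Python scripts to look and compute and a tool call to move; the robot and the scene stay as the last step left them, time stands still between calls to the robot, and variables do not carry over. Pictures are saved under pics/ and viewed, at most 10 in all, crops included, and the job is handed in when it is done.

Besides the shell and the picture viewer there is one more tool, called after ">>>" by a JSON object that holds its "fn" and its "kwargs". carry_out: Moves the arm, as the interface text tells. Its arguments: {"type":"object","properties":{"moves":{"type":"array","items":{"type":"array","items":{"type":"number"}}},"fingers":{"type":"number"},"force":{"type":"number"}},"required":["moves"]}

```bash
ls; mkdir -p pics
cat > h.py <<'E'
import numpy as np, cv2
from scipy.spatial.transform import Rotation as R
from bench import read_state, viewer, r
def cam(n):
    c=viewer.camera(n); c['R']=R.from_quat(c['orientation']).as_matrix(); c['p']=np.array(c['xyz']); return c
def plane(c,uv,z):
    uv=np.atleast_2d(uv).astype(float)
    d=np.c_[(uv[:,0]-c['cx'])/c['fx'],(uv[:,1]-c['cy'])/c['fy'],np.ones(len(uv))]@c['R'].T
    return c['p']+d*((z-c['p'][2])/d[:,2])[:,None]
def cloud(c):
    Z=c['range_z']; v,u=np.indices(Z.shape)
    P=np.stack([(u-c['cx'])/c['fx']*Z,(v-c['cy'])/c['fy']*Z,Z],-1)@c['R'].T+c['p']
    P[Z==0]=np.nan; return P
def save(c,n): cv2.imwrite('pics/'+n,c['pixels'][...,::-1])
E
python3 - <<'E'
from h import *
a=[cam(n) for n in('scene','side','wrist')]
for c in a: print(c['p'].round(3),c['R'].round(2).tolist(),c['fx'])
cv2.imwrite('pics/a.png',np.hstack([cv2.resize(c['pixels'],(800,600)) for c in a[:1]])[...,::-1])
save(a[1],'b.png'); print(r.finger_overhang, read_state())
np.savez('s.npz',**{k:a[0][k] for k in('pixels','range_z','fx','fy','cx','cy','p','R')})
E
```

```text
pics
[ 1.055 -0.566  0.918] [[0.79, 0.45, -0.41], [0.61, -0.59, 0.53], [0.0, -0.67, -0.74]] 359.110010832087
[-0.149 -0.989  1.412] [[0.79, -0.45, 0.42], [-0.62, -0.57, 0.54], [-0.01, -0.69, -0.73]] 495.06983098010414
[ 0.343 -0.527  0.384] [[0.44, -0.86, -0.25], [-0.9, -0.42, -0.12], [-0.0, 0.27, -0.96]] 323.25372168108305
0.014 {'time': 0.15, 'joint_positions': array([ 1.0923665 ,  0.33272552, -0.06470751,  1.46071088,  0.02166465,
        1.34986863, -0.08850235]), 'joint_vel': array([ 0.00161887,  0.00035732, -0.00018681, -0.00269899, -0.00040895,
        0.00121733,  0.00038298]), 'joint_torque': array([ 3.49835018e-04, -6.23631978e+01,  2.45779299e-02, -3.90146005e+01,
       -6.13635918e-02,  3.72096326e-02,  4.68836720e-05]), 'ee_pos': array([ 0.27500638, -0.5609666 ,  0.23595538]), 'eef_rot': array([ 9.74135543e-01,  2.25963904e-01, -1.63544310e-04, -4.80898665e-04]), 'ft_force': array([-0.75895589, -0.30673065, -0.15698129]), 'torque': array([ 0.01258532, -0.01091245,  0.02270722]), 'grip_force': 0.0, 'width': 0.08665362558777703}
```

View pics/a.png

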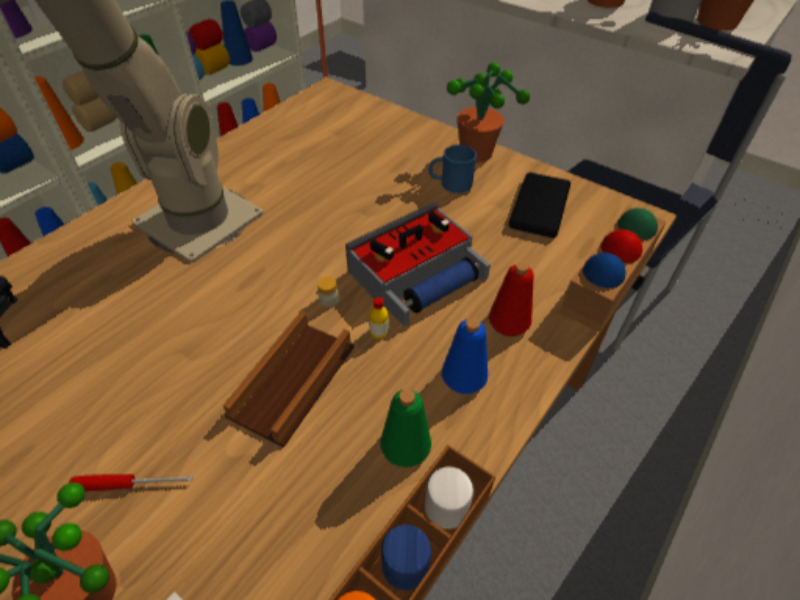

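View pics/b.png

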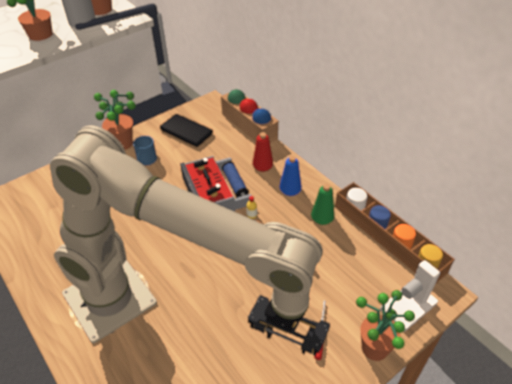

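The scene picture (800x600) shows the drive box at about (415,255) with its red cover, the package on its far-right side, and the rest at about (290,380). The jar (328,290) and the oil bottle (379,320) stand between them. In the side view the arm hides the rest.

```bash
cat > m.py <<'E'
from h import *
c=dict(np.load('s.npz')); P=cloud(c); px=c['pixels'].astype(int); r_,g,b=px[...,0],px[...,1],px[...,2]
x,y,z=P[...,0],P[...,1],P[...,2]
def rect(m,n):
    q=P[m][:,:2]; (cx,cy),(w,h),a=cv2.minAreaRect((q*1000).astype(np.float32)); print(n,len(q),[round(t,1) for t in(cx,cy,w,h,a)])
v,u=np.indices(z.shape)
box=(u>215)&(u<320)&(v>125)&(v<210)
red=box&(r_>110)&(g<60)&(b<60)&(abs(z-.076)<.006); rect(red,'cover')
rest=(u>135)&(u<230)&(v>190)&(v<290)
top=rest&(abs(z-.05)<.004); 
k,l=cv2.connectedComponents(top.astype(np.uint8))
for i in range(1,k):
    if (l==i).sum()>40: rect(l==i,'rail')
blk=box&(px.max(-1)<60)&(z>.1); 
k,l=cv2.connectedComponents(blk.astype(np.uint8))
for i in range(1,k):
    if (l==i).sum()>8: rect(l==i,'blk'); print(np.nanmean(z[l==i]))
wh=box&(px.min(-1)>150)&(z>.1); print('white',P[wh].round(3).tolist())
blue=box&(b>90)&(r_<70)&(z>.03); rect(blue,'pkg')
for n,uv in dict(jar=(328,285),oil=(379,322),mug=(458,160),cr=(513,300),cb=(467,355)).items(): print(n,P[int(uv[1]*.64),int(uv[0]*.64)].round(3))
E
python3 m.py
```

```text
cover 911 [528.1, 184.0, 234.5, 120.2, 73.9]
rail 350 [480.7, -213.3, 16.9, 250.0, 10.6]
rail 370 [581.2, -196.0, 16.0, 248.9, 10.6]
blk 41 [546.1, 257.6, 11.3, 55.8, 79.0]
0.10527601873142735
blk 63 [526.1, 183.7, 58.7, 14.6, 70.0]
0.10941730248951476
blk 49 [502.0, 108.9, 13.1, 56.0, 86.2]
0.1057463308739699
white [[0.567, 0.258, 0.11], [0.565, 0.248, 0.111], [0.566, 0.253, 0.109], [0.57, 0.253, 0.11], [0.521, 0.109, 0.11], [0.524, 0.111, 0.11], [0.527, 0.113, 0.11], [0.52, 0.106, 0.107], [0.526, 0.103, 0.113], [0.526, 0.108, 0.109]]
pkg 278 [683.0, 84.6, 120.3, 260.4, 35.2]
jar [ 0.45  -0.01   0.054]
oil [ 0.599 -0.022  0.052]
mug [0.417 0.547 0.049]
cr [0.799 0.147 0.104]
cb [ 0.8   -0.025  0.112]
```

>>> {"fn": "carry_out", "kwargs": {"moves": [[0.4, -0.4, 0, 0, 0, 0], [0.8, -0.82, 0, 0, 0, 0], [0.8, -0.82, 0, 0, 0, 0], [0.8, -0.82, 0, 0, 0, 0], [0.8, -0.82, 0, 0, 0, 0], [0.8, -0.82, 0, 0, 0, 0], [0.8, -0.82, 0, 0, 0, 0], [0.8, -0.82, 0, 0, 0, 0], [0.8, -0.82, 0, 0, 0, 0], [0.8, -0.82, 0, 0, 0, 0], [0.8, -0.82, 0, 0, 0, 0], [0.8, -0.82, 0, 0, 0, 0], [0.8, -0.82, 0, 0, 0, 0], [0.8, -0.82, 0, 0, 0, 0], [0.8, -0.82, 0, 0, 0, 0], [0.8, -0.82, 0, 0, 0, 0], [0.8, -0.82, 0, 0, 0, 0], [0.8, -0.82, 0, 0, 0, 0], [0.8, -0.82, 0, 0, 0, 0], [0.3, -0.3, 0.5, 0, 0, 0]], "fingers": 40}}

```text
time: 2.65
ee_pos: [0.5455, 0.2634, 0.217]
eef_rot: [0.974, 0.227, 0.001, -0.001]
ft_force: [0.3, -0.9, 0.0]
width: 0.0398
grip_force: 0.0
```

>>> {"fn": "carry_out", "kwargs": {"moves": [[0, 0, 0.3, 0, 0, 1], [0, 0, 0, 0, 0, 1], [0, 0, 0, 0, 0, 1], [0, 0, 0, 0, 0, 1], [0, 0, 0, 0, 0, 0.6], [0, 0, 0, 0, 0, 0]]}}

```text
time: 3.4
ee_pos: [0.5452, 0.2598, 0.2043]
eef_rot: [0.996, -0.093, -0.0, 0.0]
ft_force: [0.7, 0.2, -0.6]
width: 0.0402
grip_force: 0.0
```

```bash
cat >> h.py <<'E'
def tool():
    s=read_state(); M=R.from_quat(s['eef_rot']).as_matrix(); p=np.array(s['ee_pos'])
    print('t',round(s['time'],2),'p',p.round(4),'yaw_y',round(float(np.degrees(np.arctan2(M[1,1],M[0,1]))),1),'tilt',np.degrees(np.arccos(-M[2,2])).round(2),'w',round(s['width'],4),'F',np.round(s['ft_force'],1),'q',np.round(s['joint_positions'],2)); return p,M
def go(target):
    p,M=tool(); print('units to go',((np.array(target)-p)@M/0.04).round(2))
E
python3 - <<'E'
from h import *
tool(); c=cam('wrist'); save(c,'c.png'); P=cloud(c); px=c['pixels'].astype(int); z=P[...,2]
# project expected screw
for n in ((.546,.2576,.108),(.502,.109,.108)):
    d=(np.array(n)-c['p'])@c['R']; print(n,c['cx']+c['fx']*d[0]/d[2],c['cy']+c['fy']*d[1]/d[2])
E
```

```text
t 3.4 p [0.5452 0.2598 0.2043] yaw_y -100.7 tilt 0.03 w 0.0402 F [ 0.7  0.2 -0.6] q [ 0.01  0.38 -0.67  1.54  0.24  1.31 -2.45]
(0.546, 0.2576, 0.108) 261.11225555023447 199.6561559134786
(0.502, 0.109, 0.108) 453.16725019353254 218.58538308666655
```

View pics/c.png

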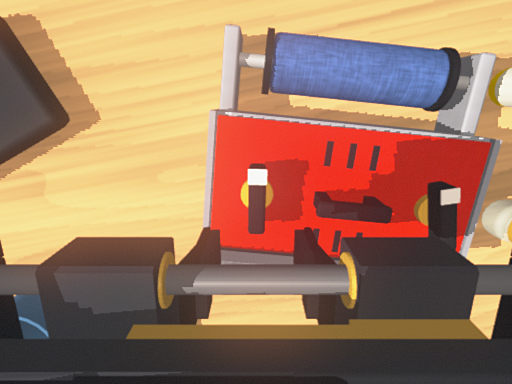

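The wrist view shows the left wing upright, from (257,168) to (257,233), with its white mark up (+x). The right wing is at about (443,210), the handle at (353,207) and the package at the top. I'll measure the wing top precisely.

```bash
cat > w.py <<'E'
from h import *
c=cam('wrist'); P=cloud(c); px=c['pixels'].astype(int); z=P[...,2]; v,u=np.indices(z.shape)
m=(abs(z-.1085)<.005)&((px.max(-1)<70)|(px.min(-1)>120))&(v<248)
k,l=cv2.connectedComponents(m.astype(np.uint8))
for i in range(1,k):
    q=np.c_[u[l==i],v[l==i]]
    if len(q)>150:
        w=plane(c,q,.1085)[:,:2]*1000; a=cv2.minAreaRect(w.astype(np.float32))
        wh=px[l==i].min(-1)>120
        print(len(q),q.mean(0).round(),np.round(np.ravel([*a[0],*a[1],a[2]]),1),'mark',w[wh].mean(0).round(1) if wh.any() else None)
r_=px[...,0]; red=(r_>100)&(px[...,1]<60)&(px[...,2]<60)&(abs(z-.076)<.006)
w=plane(c,np.c_[u[red],v[red]],.076)[:,:2]*1000; print('cover',cv2.minAreaRect(w.astype(np.float32)))
tool()
E
python3 w.py
```

```text
310 [257. 177.] [564.7 257.5  14.   12.7  79.5] mark [565.  257.4]
1037 [448. 214.] [504.2 114.2  17.1  52.9  84.6] mark [521.8 111.3]
cover ((524.2613525390625, 181.0718994140625), (221.5478057861328, 118.74886322021484), 73.71186828613281)
t 3.5 p [0.5452 0.2599 0.2044] yaw_y -100.6 tilt 0.01 w 0.0402 F [-0.2  0.1 -0.6] q [ 0.01  0.38 -0.68  1.54  0.24  1.31 -2.45]
```

>>> {"fn": "carry_out", "kwargs": {"moves": [[-0.03, -0.03, 0.5, 0, 0, 0], [0, 0, 0.7, 0, 0, 0], [0, 0, 0.7, 0, 0, 0], [0, 0, 0.5, 0, 0, 0], [0, 0, 0.33, 0, 0, 0], [0, 0, 0, 0, 0, 0]]}}

```text
time: 4.25
ee_pos: [0.5439, 0.2612, 0.0945]
eef_rot: [0.996, -0.093, -0.001, 0.0]
ft_force: [-0.0, -0.3, 0.6]
width: 0.04
grip_force: 0.0
```

>>> {"fn": "carry_out", "kwargs": {"moves": [[0, 0, 0, 0, 0, 0], [0, 0, 0, 0, 0, 0], [0, 0, 0, 0, 0, 0], [0, 0, 0, 0, 0, 0], [0, 0, 0, 0, 0, 0]], "fingers": 5, "force": 40}}

```text
time: 4.88
ee_pos: [0.5448, 0.2612, 0.0961]
eef_rot: [0.996, -0.093, 0.001, 0.0]
ft_force: [-1.0, -2.5, 5.3]
width: 0.0249
grip_force: 40.0
```

```bash
python3 -c "
from h import *;tool()"
```

```text
t 4.88 p [0.5448 0.2612 0.0961] yaw_y -100.7 tilt 0.06 w 0.0249 F [-1.  -2.5  5.3] q [-0.02  0.48 -0.64  1.65  0.31  1.11 -2.5 ]
```

Width 24.9 mm means the tips caught the brass boss under the wing, so I'll open, rise 7 mm and regrip.

>>> {"fn": "carry_out", "kwargs": {"moves": [[0, 0, 0, 0, 0, 0], [0, 0, 0, 0, 0, 0], [0, 0, -0.17, 0, 0, 0], [0, 0, 0, 0, 0, 0]], "fingers": 40}}

```text
time: 5.38
ee_pos: [0.5446, 0.2617, 0.1029]
eef_rot: [0.996, -0.093, 0.0, -0.0]
ft_force: [0.0, 0.6, -0.8]
width: 0.0397
grip_force: 0.0
```

>>> {"fn": "carry_out", "kwargs": {"moves": [[0, 0, 0, 0, 0, 0], [0, 0, 0, 0, 0, 0], [0, 0, 0, 0, 0, 0], [0, 0, 0, 0, 0, 0], [0, 0, 0, 0, 0, 0]], "fingers": 5, "force": 40}}

```text
time: 6.0
ee_pos: [0.5442, 0.2612, 0.102]
eef_rot: [0.996, -0.093, -0.0, 0.0]
ft_force: [1.1, 0.3, -0.6]
width: 0.0139
grip_force: 39.9
```

>>> {"fn": "carry_out", "kwargs": {"moves": [[0, 0, 0, 0, 0, -1], [0, 0, 0, 0, 0, -1], [0, 0, 0, 0, 0, -1], [0, 0, 0, 0, 0, -1], [0, 0, 0, 0, 0, -1], [0, 0, 0, 0, 0, -1], [0, 0, 0, 0, 0, -1], [0, 0, 0, 0, 0, -1], [0, 0, 0, 0, 0, 0]]}}

```text
time: 7.12
ee_pos: [0.5444, 0.2609, 0.102]
eef_rot: [0.894, 0.448, -0.0, 0.0]
ft_force: [0.1, -1.3, 0.7]
width: 0.0136
grip_force: 40.0
```

```bash
python3 -c "
from h import *;tool()"
```

```text
t 7.12 p [0.5444 0.2609 0.102 ] yaw_y -36.7 tilt 0.02 w 0.0136 F [ 0.1 -1.3  0.7] q [ 0.13  0.54 -0.85  1.64  0.43  1.16 -1.47]
```

>>> {"fn": "carry_out", "kwargs": {"moves": [[0, 0, 0, 0, 0, -1], [0, 0, 0, 0, 0, -1], [0, 0, 0, 0, 0, -1], [0, 0, 0, 0, 0, -1], [0, 0, 0, 0, 0, -1], [0, 0, 0, 0, 0, -1], [0, 0, 0, 0, 0, -1], [0, 0, 0, 0, 0, -1], [0, 0, 0, 0, 0, -1], [0, 0, 0, 0, 0, -1], [0, 0, 0, 0, 0, -0.9], [0, 0, 0, 0, 0, 0]]}}

```text
time: 8.62
ee_pos: [0.5446, 0.2612, 0.1021]
eef_rot: [0.34, 0.941, 0.0, 0.0]
ft_force: [2.2, -0.1, -1.1]
width: 0.0136
grip_force: 40.0
```

```bash
python3 -c "
from h import *;tool();print(read_state()['torque'])"
```

```text
t 8.62 p [0.5446 0.2612 0.1021] yaw_y 50.3 tilt 0.02 w 0.0136 F [ 2.2 -0.1 -1.1] q [ 0.3   0.68 -1.13  1.63  0.65  1.25 -0.08]
[-0.11063599 -0.50369138  0.11342997]
```

>>> {"fn": "carry_out", "kwargs": {"moves": [[0, 0, 0, 0, 0, 0], [0, 0, 0, 0, 0, 0], [0, 0, -0.5, 0, 0, 0], [0, 0, -0.9, 0, 0, 0], [0, 0, -0.9, 0, 0, 0], [-0.38, -0.88, 0, 0, 0, 0], [-0.38, -0.88, 0, 0, 0, 0], [-0.38, -0.88, 0, 0, 0, 0], [-0.38, -0.88, 0, 0, 0, 0], [0, 0, 0, 0, 0, 1], [0, 0, 0, 0, 0, 1], [0, 0, 0, 0, 0, 1], [0, 0, 0, 0, 0, 1], [0, 0, 0, 0, 0, 1], [0, 0, 0, 0, 0, 1], [0, 0, 0, 0, 0, 1], [0, 0, 0, 0, 0, 1], [0, 0, 0, 0, 0, 1], [0, 0, 0, 0, 0, 1]], "fingers": 40}}

```text
time: 11.0
ee_pos: [0.5018, 0.1147, 0.1955]
eef_rot: [0.865, 0.502, 0.001, 0.0]
ft_force: [-0.2, 0.5, -0.3]
width: 0.0404
grip_force: 0.0
```

>>> {"fn": "carry_out", "kwargs": {"moves": [[0, 0, 0, 0, 0, 1], [0, 0, 0, 0, 0, 1], [0, 0, 0, 0, 0, 1], [0, 0, 0, 0, 0, 1], [0, 0, 0, 0, 0, 1], [0, 0, 0, 0, 0, 1], [0, 0, 0, 0, 0, 1], [0, 0, 0, 0, 0, 1], [0, 0, 0, 0, 0, 0.2], [0, 0, 0, 0, 0, 0]]}}

```text
time: 12.25
ee_pos: [0.5018, 0.1144, 0.1948]
eef_rot: [0.999, -0.043, 0.0, 0.0]
ft_force: [0.3, -0.3, 0.0]
width: 0.0402
grip_force: 0.0
```

```bash
python3 w.py
python3 - <<'E'
from h import *
save(cam('wrist'),'d.png')
E
```

```text
331 [259. 179.] [521.8 112.8  14.1  13.   85.6] mark [522.1 112.5]
332 [ 41. 189.] [528.3 276.3  15.3  12.7  50.7] mark [528.4 276.3]
cover ((522.546630859375, 177.2420654296875), (212.54638671875, 119.07355499267578), 73.72555541992188)
t 12.3 p [0.5017 0.1142 0.1946] yaw_y -94.9 tilt 0.03 w 0.0403 F [ 0.4 -0.1 -0.1] q [ 0.5   0.22 -0.91  1.77  0.18  1.24 -2.11]
```

View pics/d.png

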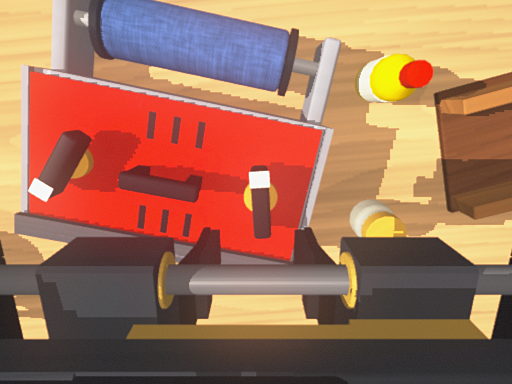

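The wrist view shows the left wing turned, its white mark at (41,189), which puts it at about 153°. The right wing is at (260,205), right below the jaws.

>>> {"fn": "carry_out", "kwargs": {"moves": [[0, 0, 0.5, 0, 0, 0], [0, 0, 0.7, 0, 0, 0], [0, 0, 0.7, 0, 0, 0], [0, 0, 0.41, 0, 0, 0], [0, 0, 0, 0, 0, 0]]}}

```text
time: 12.98
ee_pos: [0.5012, 0.114, 0.1011]
eef_rot: [0.999, -0.044, -0.001, -0.0]
ft_force: [-0.4, 0.3, -0.1]
width: 0.0401
grip_force: 0.0
```

>>> {"fn": "carry_out", "kwargs": {"moves": [[0, 0, 0, 0, 0, 0], [0, 0, 0, 0, 0, 0], [0, 0, 0, 0, 0, 0], [0, 0, 0, 0, 0, 0], [0, 0, 0, 0, 0, 0]], "fingers": 5, "force": 40}}

```text
time: 13.6
ee_pos: [0.5019, 0.1119, 0.1023]
eef_rot: [0.999, -0.045, 0.0, 0.002]
ft_force: [-2.9, -7.8, 8.4]
width: 0.0138
grip_force: 39.2
```

>>> {"fn": "carry_out", "kwargs": {"moves": [[0, 0, 0, 0, 0, -1], [0, 0, 0, 0, 0, -1], [0, 0, 0, 0, 0, -1], [0, 0, 0, 0, 0, -1], [0, 0, 0, 0, 0, -1], [0, 0, 0, 0, 0, -1], [0, 0, 0, 0, 0, -1], [0, 0, 0, 0, 0, -1], [0, 0, 0, 0, 0, -1], [0, 0, 0, 0, 0, -1], [0, 0, 0, 0, 0, -1], [0, 0, 0, 0, 0, -1], [0, 0, 0, 0, 0, -1], [0, 0, 0, 0, 0, -1], [0, 0, 0, 0, 0, -1], [0, 0, 0, 0, 0, -1], [0, 0, 0, 0, 0, -1], [0, 0, 0, 0, 0, -1], [0, 0, 0, 0, 0, -0.2], [0, 0, 0, 0, 0, 0]]}}

```text
time: 16.1
ee_pos: [0.5005, 0.1126, 0.1022]
eef_rot: [0.338, 0.941, -0.002, -0.001]
ft_force: [-12.3, -8.0, 16.0]
width: 0.0135
grip_force: 39.9
```

```bash
python3 -c "
from h import *;tool();print(read_state()['torque'])"
```

```text
t 16.1 p [0.5005 0.1126 0.1022] yaw_y 50.5 tilt 0.27 w 0.0135 F [-12.3  -8.   16. ] q [ 0.77  0.61 -1.35  1.86  0.64  1.21  0.09]
[-1.66329309  2.45393588 -0.07315512]
```

>>> {"fn": "carry_out", "kwargs": {"moves": [[0, 0, 0, 0, 0, 0], [0, 0, 0, 0, 0, 0], [0, 0, -0.5, 0, 0, 0], [0, 0, -0.9, 0, 0, 0], [0, 0, -0.9, 0, 0, 0], [0.38, 0.9, 0, 0, 0, 0], [0.39, 0.9, 0, 0, 0, 0], [0, 0, 0, 0, 0, 1], [0, 0, 0, 0, 0, 1], [0, 0, 0, 0, 0, 1], [0, 0, 0, 0, 0, 1], [0, 0, 0, 0, 0, 1], [0, 0, 0, 0, 0, 1], [0, 0, 0, 0, 0, 1], [0, 0, 0, 0, 0, 1], [0, 0, 0, 0, 0, 0.35], [0, 0, 0, 0, 0, 0]], "fingers": 40}}

```text
time: 18.23
ee_pos: [0.5238, 0.1897, 0.195]
eef_rot: [0.8, 0.6, 0.001, 0.0]
ft_force: [-0.0, -0.3, -0.2]
width: 0.0398
grip_force: 0.0
```

```bash
sed -i "s/(abs(z-.1085)<.005)/(z>.1)\&(z<.118)/" w.py; python3 w.py
python3 - <<'E'
from h import *
a,b=cam('wrist'),cam('scene')
cv2.imwrite('pics/e.png',np.hstack([cv2.resize(a['pixels'],(400,300)),cv2.resize(b['pixels'][90:290,130:397],(400,300))])[...,::-1])
E
```

```text
414 [228.  90.] [528.4 276.6  14.5  13.1  50.2] mark [528.4 276.7]
cover ((526.0420532226562, 187.85910034179688), (229.9147186279297, 116.79328155517578), 73.77462768554688)
t 18.27 p [0.5238 0.1896 0.1948] yaw_y -16.2 tilt 0.06 w 0.0405 F [-0.3 -0.1  0.4] q [ 0.45  0.41 -1.09  1.66  0.37  1.3  -0.98]
```

View pics/e.png

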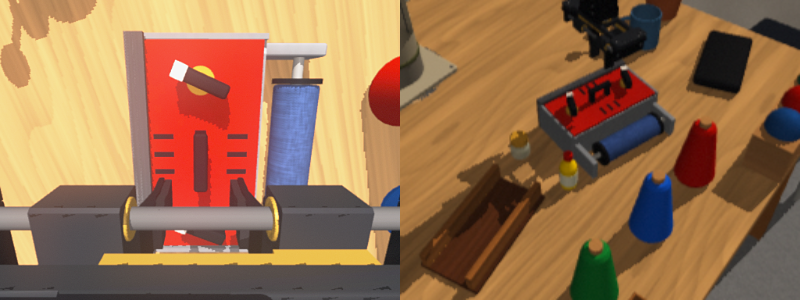

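Left half is the wrist view: the handle at (200,160) is centred between the fingers, and the left mark at (180,70) is turned. Right half is the scene view, with the right wing's mark at about (570,100). I'll check that angle by numbers.

Run:
```python
from h import *
c=cam('scene'); px=c['pixels'].astype(int); v,u=np.indices(px.shape[:2]); P=cloud(c)
m=(px.min(-1)>130)&(P[...,2]>.098)&(P[...,2]<.12)&(P[...,1]>.05)&(P[...,1]<.35)&(P[...,0]<.62)&(P[...,0]>.42)
k,l=cv2.connectedComponents(m.astype(np.uint8))
for i in range(1,k):
    p=plane(c,np.c_[u[l==i],v[l==i]],.1085)[:,:2].mean(0); 
    s=np.array([.5443,.2613] if p[1]>.19 else [.501,.1138]); d=p-s
    print((l==i).sum(),p.round(4),'joint',(np.arctan2(d[1],d[0])+np.radians(16.3)).round(2))
```

```text
8 [0.5297 0.2755] joint 2.66
8 [0.4855 0.1249] joint 2.81
```

>>> {"fn": "carry_out", "kwargs": {"moves": [[0, -0.02, 0.5, 0, 0, 0], [0, 0, 0.7, 0, 0, 0], [0, 0, 0.7, 0, 0, 0], [0, 0, 0.45, 0, 0, 0], [0, 0, 0, 0, 0, 0]]}}

```text
time: 19.05
ee_pos: [0.5221, 0.1891, 0.0983]
eef_rot: [0.8, 0.6, -0.001, -0.001]
ft_force: [1.1, -1.2, 0.7]
width: 0.0399
grip_force: 0.0
```

>>> {"fn": "carry_out", "kwargs": {"moves": [[0, 0, 0, 0, 0, 0], [0, 0, 0, 0, 0, 0], [0, 0, 0, 0, 0, 0], [0, 0, 0, 0, 0, 0], [0, 0, 0, 0, 0, 0]], "fingers": 5, "force": 45}}

```text
time: 19.68
ee_pos: [0.5233, 0.1894, 0.1002]
eef_rot: [0.8, 0.6, 0.0, 0.0]
ft_force: [-0.2, -1.0, 5.2]
width: 0.0133
grip_force: 45.0
```

>>> {"fn": "carry_out", "kwargs": {"moves": [[0, 0.06, 0, 0, 0, 0], [0, 0.06, 0, 0, 0, 0], [0, 0.06, 0, 0, 0, 0], [0, 0.06, 0, 0, 0, 0], [0, 0.05, 0, 0, 0, 0], [0, 0, 0, 0, 0, 0]]}}

```text
time: 20.42
ee_pos: [0.5293, 0.1874, 0.1001]
eef_rot: [0.799, 0.601, -0.004, -0.002]
ft_force: [-25.5, -4.9, 26.4]
width: 0.0136
grip_force: 45.1
```

```bash
python3 -c "
from h import *;tool()"
```

```text
t 20.43 p [0.5293 0.1874 0.1001] yaw_y -16.1 tilt 0.5 w 0.0136 F [-25.5  -4.9  26.4] q [ 0.39  0.52 -1.01  1.74  0.48  1.16 -1.05]
```

>>> {"fn": "carry_out", "kwargs": {"moves": [[0, 0, -0.04, 0, 0, 0], [0, 0.03, 0, 0, 0, 0], [0, 0.03, 0, 0, 0, 0], [0, 0, 0, 0, 0, 0]]}}

```text
time: 20.92
ee_pos: [0.5365, 0.1852, 0.101]
eef_rot: [0.8, 0.6, -0.0, -0.0]
ft_force: [0.3, -0.0, -4.0]
width: 0.0134
grip_force: 45.0
```

```bash
python3 -c "
from h import *;tool()"
```

```text
t 20.93 p [0.5365 0.1852 0.101 ] yaw_y -16.3 tilt 0.02 w 0.0134 F [ 0.3 -0.  -4. ] q [ 0.39  0.53 -1.01  1.73  0.48  1.16 -1.04]
```

>>> {"fn": "carry_out", "kwargs": {"moves": [[0, 0, -0.1, 0, 0, 0], [0, 0, -0.15, 0, 0, 0], [0, 0, -0.2, 0, 0, 0], [0, 0, 0, 0, 0, 0]]}}

```text
time: 21.42
ee_pos: [0.5369, 0.1857, 0.1203]
eef_rot: [0.8, 0.6, 0.001, 0.0]
ft_force: [0.3, -0.3, -6.0]
width: 0.0132
grip_force: 45.0
```

```bash
python3 -c "
from h import *;tool()"
```

```text
t 21.43 p [0.5369 0.1857 0.1203] yaw_y -16.3 tilt 0.09 w 0.0132 F [ 0.3 -0.3 -6. ] q [ 0.4   0.5  -1.02  1.71  0.46  1.19 -1.03]
```

>>> {"fn": "carry_out", "kwargs": {"moves": [[0, 0, -0.5, 0, 0, 0], [0, 0, -0.7, 0, 0, 0], [0, 0, -0.8, 0, 0, 0], [-0.4, 0.1, 0, 0, 0, 0], [-0.7, 0.2, 0, 0, 0, 0], [-0.7, 0.2, 0, 0, 0, 0], [-0.7, 0.2, 0, 0, 0, 0], [-0.7, 0.2, 0, 0, 0, 0], [-0.7, 0.2, 0, 0, 0, 0], [-0.7, 0.2, 0, 0, 0, 0], [-0.7, 0.2, 0, 0, 0, 0], [-0.7, 0.2, 0, 0, 0, 0], [-0.7, 0.2, 0, 0, 0, 0], [-0.7, 0.2, 0, 0, 0, 0], [-0.7, 0.2, 0, 0, 0, 0], [-0.7, 0.2, 0, 0, 0, 0], [-0.6, 0.1, 0, 0, 0, 0], [0, 0, 0, 0, 0, 0]]}}

```text
time: 23.68
ee_pos: [0.5304, -0.207, 0.2002]
eef_rot: [0.801, 0.598, -0.0, 0.0]
ft_force: [-0.4, 0.8, -5.8]
width: 0.0129
grip_force: 45.0
```

>>> {"fn": "carry_out", "kwargs": {"moves": [[0, 0, 0, 0, 0, -0.7], [0, 0, 0, 0, 0, -0.7], [0, 0, 0, 0, 0, -0.7], [0, 0, 0, 0, 0, -0.7], [0, 0, 0, 0, 0, -0.55], [0, 0, 0, 0, 0, 0]]}}

```text
time: 24.42
ee_pos: [0.531, -0.2038, 0.2001]
eef_rot: [0.639, 0.769, 0.0, 0.0]
ft_force: [-0.3, 0.3, -3.6]
width: 0.0134
grip_force: 45.0
```

Run:
```python
from h import *
go([.531,-.2046,.2]); c=cam('scene'); a=cam('wrist')
cv2.imwrite('pics/f.png',np.hstack([cv2.resize(a['pixels'],(400,300)),cv2.resize(c['pixels'][120:320,100:367],(400,300))])[...,::-1])
P=cloud(c); px=c['pixels'].astype(int); v,u=np.indices(px.shape[:2])
red=(px[...,0]>90)&(px[...,1]<60)&(px[...,2]<60)&(abs(P[...,2]-.176)<.012)
print(P[red][:,2].mean()); w=P[red]; q=(w[:,:2]*1000).astype(np.float32); print(cv2.minAreaRect(q))
A=np.c_[w[:,:2],np.ones(len(w))]; print('slope',np.linalg.lstsq(A,w[:,2],rcond=None)[0])
```

```text
t 24.43 p [ 0.531  -0.2038  0.2001] yaw_y 10.5 tilt 0.04 w 0.0134 F [-0.3  0.3 -3.6] q [ 1.14  0.43 -1.07  1.62  0.38  1.32  0.19]
units to go [-0.02 -0.    0.  ]
0.17524941157945742
((603.5743408203125, -69.5948486328125), (566.3442993164062, 180.34686279296875), 70.62091827392578)
slope [-0.00405263 -0.00024582  0.17743266]
```

View pics/f.png

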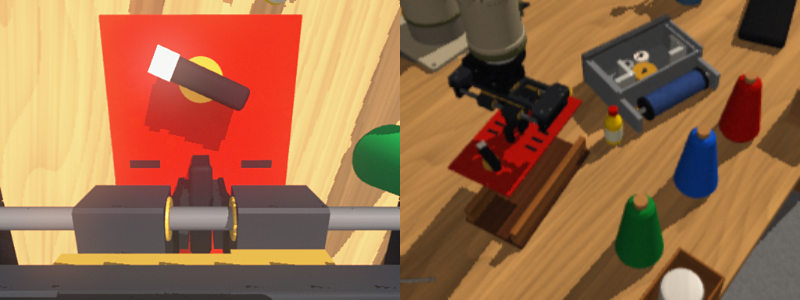

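The picture shows the cover held level above the rest, with its long side along the rails, and the bystanders standing as before. Now I'll lower it, slowly at the end.

>>> {"fn": "carry_out", "kwargs": {"moves": [[-0.02, 0, 0.3, 0, 0, 0], [0, 0, 0.5, 0, 0, 0], [0, 0, 0.5, 0, 0, 0], [0, 0, 0.5, 0, 0, 0], [0, 0, 0.4, 0, 0, 0], [0, 0, 0.3, 0, 0, 0], [0, 0, 0.15, 0, 0, 0], [0, 0, 0.1, 0, 0, 0], [0, 0, 0.05, 0, 0, 0], [0, 0, 0.05, 0, 0, 0], [0, 0, 0, 0, 0, 0]]}}

```text
time: 25.9
ee_pos: [0.531, -0.2054, 0.0854]
eef_rot: [0.639, 0.769, -0.0, 0.0]
ft_force: [0.3, -0.4, -5.0]
width: 0.0134
grip_force: 45.0
```

>>> {"fn": "carry_out", "kwargs": {"moves": [[0, 0, 0.03, 0, 0, 0], [0, 0, 0.03, 0, 0, 0], [0, 0, 0.03, 0, 0, 0], [0, 0, 0, 0, 0, 0]]}}

```text
time: 26.4
ee_pos: [0.5309, -0.2054, 0.0816]
eef_rot: [0.639, 0.769, -0.0, -0.0]
ft_force: [1.1, -0.2, -6.1]
width: 0.0134
grip_force: 45.0
```

>>> {"fn": "carry_out", "kwargs": {"moves": [[0, 0, 0.02, 0, 0, 0], [0, 0, 0.02, 0, 0, 0], [0, 0, 0.01, 0, 0, 0], [0, 0, 0, 0, 0, 0]]}}

```text
time: 26.9
ee_pos: [0.531, -0.2054, 0.0802]
eef_rot: [0.639, 0.769, -0.0, 0.0]
ft_force: [-3.8, 0.7, 4.0]
width: 0.0134
grip_force: 45.0
```

Contact made: the vertical force went from -6 to +4 N. Release and rise.

>>> {"fn": "carry_out", "kwargs": {"moves": [[0, 0, 0, 0, 0, 0], [0, 0, 0, 0, 0, 0], [0, 0, 0, 0, 0, 0], [0, 0, -0.3, 0, 0, 0], [0, 0, -0.7, 0, 0, 0], [0, 0, -0.9, 0, 0, 0], [0, 0, -0.9, 0, 0, 0], [0, 0, -0.9, 0, 0, 0], [0, 0, 0, 0, 0, 0]], "fingers": 40}}

```text
time: 28.02
ee_pos: [0.5324, -0.2053, 0.2312]
eef_rot: [0.639, 0.769, 0.001, 0.002]
ft_force: [0.2, -0.3, -0.7]
width: 0.0402
grip_force: 0.0
```

Run:
```python
from h import *
tool(); c=cam('scene'); a=cam('wrist')
cv2.imwrite('pics/g.png',np.hstack([cv2.resize(a['pixels'],(400,300)),cv2.resize(c['pixels'][120:320,100:367],(400,300))])[...,::-1])
for c in (a,c):
    P=cloud(c); px=c['pixels'].astype(int)
    red=(px[...,0]>90)&(px[...,1]<60)&(px[...,2]<60)&(abs(P[...,2]-.056)<.012)&(P[...,1]<-.05)&(abs(P[...,0]-.53)<.15)
    w=P[red]; print(w[:,2].mean(),cv2.minAreaRect((w[:,:2]*1000).astype(np.float32)))
    A=np.c_[w[:,:2],np.ones(len(w))]; print('slope',np.linalg.lstsq(A,w[:,2],rcond=None)[0])
```

```text
t 28.02 p [ 0.5324 -0.2053  0.2312] yaw_y 10.5 tilt 0.3 w 0.0402 F [ 0.2 -0.3 -0.7] q [ 1.15  0.4  -1.08  1.58  0.36  1.37  0.21]
0.055609160873358966 ((530.1192626953125, -194.947265625), (122.04304504394531, 209.187744140625), 10.391022682189941)
slope [-0.00025564  0.00123509  0.05597962]
0.05558694106997243 ((560.6492309570312, -355.713134765625), (127.15599060058594, 550.616455078125), 10.45748233795166)
slope [-0.00118319  0.00030858  0.05629705]
```

View pics/g.png

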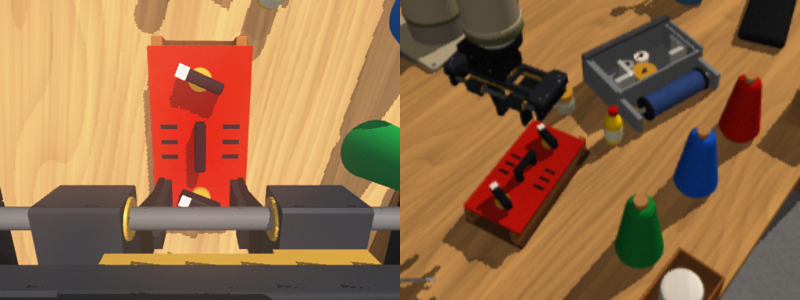

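The cover lies level on the rest at plate height 56 mm. It is square and centred, both wings are undone, and the gripper is clear.

```bash
python3 -c "
from bench import r; print(r.close_job())"
```

```text
the job is handed in; nothing more can be done
None
```

The job is handed in: both thumbscrews are undone, and the cover is off the box and lying level and square on the rest, released, with the other things left where they were.

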